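Moisture check on a clay tile before firing

TASK

Do the moisture check on the clay tile on the sloping easel before it goes into the kiln: pull the top drawer of the little tool cabinet well open, take out the orange moisture meter, and set the sprung pad on its underside centrally in the pencilled ring on the tile, with the meter square to the sloping face (its underside parallel to the tile). Press lightly so that the pad is pushed about half-way in, and finish while holding the meter there, gripped and steady: do not let go of it at the end. The dry tile is brittle, so press gently, keep your fingers off it and do not shove it along its ledge, and leave the jar, the bowl, the clay disc and the small pot where they are.

Things in the scene. Friction and masses are not known exactly. Their poses are not given: they have to be found in the camera images.
- chest: Small plywood tool cabinet with two teal drawers, fixed to the table: 240 mm wide, 270 mm deep, 202 mm high. Origin: on the table, below the middle of its front face; x points into the cabinet, z up. Its front looks roughly towards the robot.
- cab_drawer0_handle (a point): Middle of the top drawer's steel bar handle: bar 11 mm thick, 120 mm long, level along this point's y, its centreline 35 mm in front of the drawer front and 38 mm below the cabinet's top; clear above and below, but for a post at each end. x points into the cabinet (the drawer opens along -x), z up. Moves with the drawer.
- cab_drawer0 (a joint): How far the top drawer is pulled out, m: 0 shut, at most 0.19. Starts shut or up to 10 mm ajar; about 1 N of friction, stays where left. Inside it is 198 mm wide and 225 mm long; its front is 15 mm thick, top edge 25 mm above the handle bar's centre; floor 47 mm below the bar's centre, with two battens 14 mm high, 20 mm wide, running front to back 45 mm either side of the middle.
- meter: Orange moisture meter, black ends, screen on top, about 0.18 kg: a box 36 mm wide (x), 120 mm long (y), 34 mm high. Origin: middle of the housing's underside; z up through its top. Starts upright across the top drawer, ends on the battens, centre 82-98 mm behind the cabinet's front, underside 33 mm below the handle bar's centre, y within 0.2 rad of the cabinet's y. Grip it across its width.
- pad_face (a point): Middle of the flat face of the round sensor pad (26 mm across) under the meter, straight below its origin: 10 mm below the housing's underside with the pad fully out, nearer as it is pressed in. z points up through the meter.
- pad (a joint): How far the sprung pad is pushed into the meter, m: 0 fully out, 0.010 fully in (nothing left standing out). The spring takes about 1 N to start, 4 N half-way and 7 N fully in.
- tile: Beige dry clay tile with a blue painted border, 120 mm (x, up the slope) by 150 mm (y, level) by 10 mm, on the ledge of a table easel (dark board, wooden frame) fixed to the table. Its face slopes 20 degrees, low edge towards the robot. Origin: middle of its underside; z square out of the face. About 6 N would shove it sideways on the ledge.
- spot (a point): Centre of the dark pencilled ring (47 mm across, dot in the middle) on the upper face of the tile: where the pad belongs. Axes as the tile's: z square out of the sloping face, x up the slope. The easel's ledge, 65 mm down the slope from here, stands 2 mm proud of the tile's face.
- glaze_jar: Small jar with a white cap, 50 mm across, 75 mm high, on the table in the middle, nearer the robot. Origin: centre of its underside. Leave alone.
- bowl: Terracotta bowl, 104 mm across, 45 mm high, on the table at one side. Origin: centre of its underside. Leave alone.
- disc: Loose round clay disc, 90 mm across, 10 mm thick, on the table at the other side. Origin: centre of its underside. Leave alone.
- pinch_pot: Small pale clay pot, 70 mm across, 50 mm high, on the cabinet's top, about 130 mm behind its front. Origin: centre of its underside. Leave alone.

How it is judged:
On the way, in this order (a step that is already met when the one before it is completed fails the run):
1. the top drawer is pulled well open (over 100 mm) (value of joint cab_drawer0 above 0.1 m), for 0.2 s.
2. the meter is gripped and lifted out of the drawer (underside above the drawer front's upper edge) (z of meter in the frame of cab_drawer0_handle above 0.027 m and contact force between the fingers and meter above 1 N), for 0.1 s.
At the end, for the whole second after the job is handed in: For the last second the gripper still holds the meter steady (below 10 mm/s): pad's centre within 10 mm of the ring's centre, the meter square to the tile's face within 0.12 rad (7 degrees), the pad pushed in between 2 and 8 mm of its 10 mm, and 1.5 to 9 N on the tile (distance between pad_face and spot below 0.01 m and angle between the z axis of meter and the z axis of spot, either way round below 0.12 rad and value of joint pad between 0.002 and 0.008 m and contact force between meter and tile between 1.5 and 9 N and contact force between the fingers and meter above 2 N and linear speed of meter below 0.01 m/s); the arm keeps its last pose, push and grip.
It fails at once if the tile is pressed hard with the meter (over 20 N) (contact force between meter and tile above 20 N).
It fails at once if the robot itself presses on the tile (over 3 N) (contact force between any of the fingers, the arm and tile above 3 N).
It fails at once if the tile is shoved from its place (over 15 mm) (distance of tile from where it was at the start of the episode above 0.015 m).
It fails at once if a bystander is moved (over 30 mm) (distance of any of glaze_jar, bowl, disc, pinch_pot from where it was at the start of the episode above 0.03 m).
It also fails if it takes over 51 s, if anything falls off the work surface, if the arm or the gripper's body presses on something with over 40 N, if the wrist force passes 120 N, or if a joint passes its speed limit or range.

ROBOT

A 6-joint arm with a two-finger parallel gripper is mounted at the origin on the work surface. World frame = base frame: x ahead of the robot, y to its left, z up, the work surface at z = 0. Lengths are in m, angles in rad, forces in N, time in s.
With the tool pointing down it reaches from about 0.35 to 0.775 m from the base axis. Payload 5.5 kg.
Tool frame: the origin (TCP) lies at the very end of the fingers, on their centre line; the grasp point (between the pads) lies 19 mm behind it (env.grip_point_offset is the distance from the TCP to the grasp point, in m); z points along the fingers, y is the line along which they close (so a half turn about z gives the same grasp; the last joint's range is limited). The gripper opens to 85 mm and grips with 20 to 120 N. Pads are 22 mm wide; open, the fingers measure 114 mm over their backs; the gripper's body (76 mm by 85 mm) begins 54 mm behind the grasp point. The pads swing forward as they close: fully open they stand 13 mm farther back than shut.
Start: joints at [-1.404, 0.313, 0.046, 1.304, 0, 1.431], TCP at [0.174, -0.548, 0.231] pointing down, gripper open.
Joint ranges: [-2.76, 2.76], [-0.86, 1.69], [-1.03, 1.26], [-2.2, 2.34], [-1.47, 1.5], [-3.14, 3.14]. Speed limits (rad/s): [2.57, 2.57, 3.14, 3.14, 3.14, 3.14].

INTERFACE

Orientations are given as a unit quaternion [w, x, y, z].
In Python, from workcell import sensors, imaging, workorder, env gives the robot as it stands.
- The arm moves only by the shell command python3 -m handwheel 'ROWS' [FORCE]. ROWS is JSON, a list of rows, each a list of 5 numbers: the shift along the tool's x, y, z in mm, then the turn about the tool's z in rad, then the opening, from 0 (shut) to 1 (fully open). A call has 1 to 8 rows; each row is the pose to reach, as a shift and turn from the pose commanded when the call began, along the tool's axes at that moment; what a row does not reach only later rows make up. A row lasts 1/10 s, in which the tool goes at most 50 mm and 8.59 degrees, less where a joint would pass 70% of its speed; a pose out of reach is approached as far as the arm can. A call with a gripper value outside its range is refused whole. The fingers move at their own pace and stop on an object; FORCE is the grip in N (left out, the last holds). Time passes only in rows, so rows that repeat a pose let the fingers close. It gives the time, the measured TCP pose, the force, the opening and the grip force at its end, in the units of the state.
- sensors.get_state(): the state, without advancing time (a new reading comes with each control period).
- imaging.read_camera(name): name is "side" or "top"; returns a dict with "color" (400x640x3 uint8, blue, green, red), "z_map" (400x640 float32, m along the optical axis (not along the pixel's ray), 0 where there is no reading), "fx", "fy", "cx", "cy" (pixels), "k1" (the pictures are not rectified: a ray, as slopes to the right and down, at radius r is drawn at 1 + k1 r^2 times it, then the intrinsics apply), "xyz" and "rotation" of the camera in the world. Camera axes: x right, y down, z forward; pixel columns grow to the right and rows downward; lengths in m; the calibration is good to about 2 mm. A picture is of the moment at which its call begins.
- workorder.hand_in(): hands the job in; it is judged then, once.
The state is a dict: "clock": time; "joint_pos": joint angles; "qvel": joint speeds; "tau": joint torques, N m; "tcp_pos": TCP position; "orientation": TCP orientation; "wrist_force": force on the tool from outside, world axes, zero at the start; "ft_torque": the same for the moment, N m; "finger_gap": finger opening in m; "grip_force": force on a finger pad.
Only numpy, scipy, OpenCV 4.12 (cv2) and the standard library are available. Lean on these libraries where they do the work, as an engineer would, in place of code of your own. Each camera call takes 0.05 s, during which the arm holds its last target. There are 200 camera calls.

## Working session

There is one attempt and no reset: what is moved stays moved. The work goes in short steps, Python scripts to look and compute and a shell command to move; the robot and the scene stay as the last step left them, time stands still between calls to the robot, and variables do not carry over. Pictures are saved under pics/ and viewed, at most 10 in all, crops included, and the job is handed in when it is done.

```bash
mkdir -p pics; cat > h.py <<'E'
import numpy as np, cv2
from workcell import sensors, imaging, workorder, env
from scipy.spatial.transform import Rotation as R
def cam(name):
    d=imaging.read_camera(name); K=np.array([[d['fx'],0,d['cx']],[0,d['fy'],d['cy']],[0,0,1.]])
    v,u=np.mgrid[0:400,0:640]; p=np.stack([u,v],-1).reshape(-1,1,2).astype(np.float64)
    r=cv2.undistortPoints(p,K,np.array([d['k1'],0,0,0.])).reshape(400,640,2)
    z=d['z_map'][...,None]; c=np.concatenate([r*z,z],-1)
    Rm=np.array(d['rotation']); Rm=Rm if Rm.shape==(3,3) else R.from_quat(np.roll(Rm.ravel(),-1)).as_matrix()
    w=c@Rm.T+np.array(d['xyz']); w[z[...,0]==0]=np.nan
    return d,w
def tool():
    s=sensors.get_state(); q=s['orientation']; return np.array(s['tcp_pos']),R.from_quat(np.roll(q,-1)).as_matrix(),s
def go(target,dirvec=None,m=None):
    """shift in tool axes (mm) to bring TCP to target; turn so tool y is parallel to dirvec (both options)"""
    p,M,s=tool(); print('tcp',p.round(4),'shift mm',(M.T@(np.array(target)-p)*1e3).round(1))
    if dirvec is not None:
        v=M.T@np.array(dirvec); a=np.arctan2(-v[0],v[1]); print('turn',(a+np.pi)%(2*np.pi)-np.pi,'or',(a)%(2*np.pi)-np.pi,'j6',s['joint_pos'][5])
E
python3 - <<'E'
from h import *
for n in('side','top'):
    d,w=cam(n); cv2.imwrite(f'pics/{n}0.png',d['color']); np.save(n+'0.npy',w); print(n,d['xyz'],np.array(d['rotation']).round(3).tolist(),d['k1'])
p,M,s=tool(); print(p,M.round(3),env.grip_point_offset,s['clock'])
E
```

```text
side [0.51654165 1.07986411 1.29668788] [0.004, -0.02, 0.93, -0.367] -0.04428308231721166
top [ 0.33180717 -0.01671177  1.31298689] [-0.066, 0.711, -0.697, 0.066] -0.014960359976979889
[ 0.17354088 -0.54770424  0.23048044] [[ 0.953  0.302 -0.   ]
 [ 0.302 -0.953  0.002]
 [ 0.    -0.002 -1.   ]] 0.0187 0.1
```

```bash
python3 -c "print()"; ls
```

```text
h.py
pics
side0.npy
top0.npy
```

View pics/top0.png

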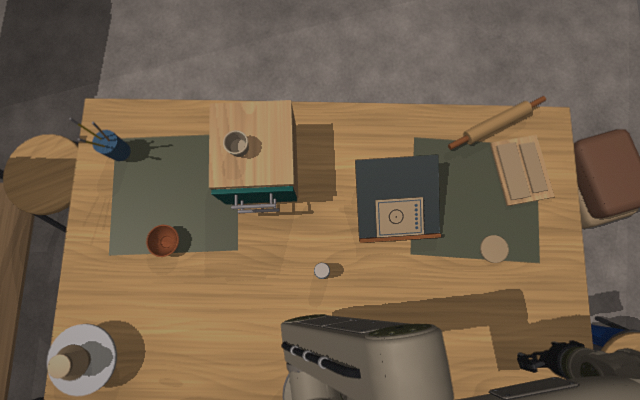

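View pics/side0.png

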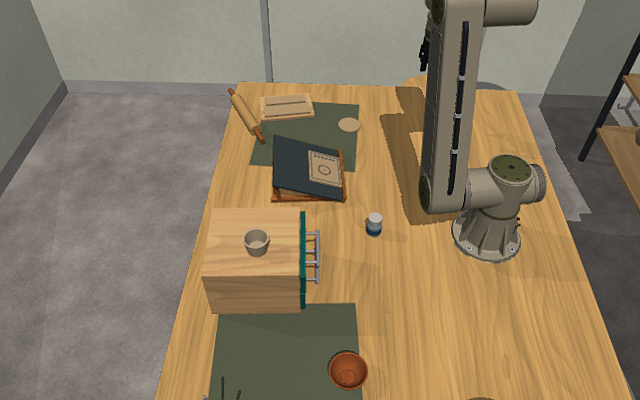

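Top view: cabinet top spans (209–294, 101–190), its handle bar near (255, 207); the tile's ring centre is at (396, 216), the jar at (322, 270). The side view agrees: handles at (315, 255), tile ring at (325, 170).

```bash
python3 - <<'E'
from h import *
t=np.load('top0.npy'); s=np.load('side0.npy'); img=cv2.imread('pics/top0.png')
# cabinet top rectangle
for n,w,box in(('top',t,(90,200,195,310)),('side',s,(200,315,195,310))):
    q=w[box[0]:box[1],box[2]:box[3]].reshape(-1,3); q=q[np.abs(q[:,2]-.202)<.008]
    r=cv2.minAreaRect(q[:,:2].astype(np.float32)); print(n,'cab',len(q),np.median(q[:,2]),r, cv2.boxPoints(r).round(3).tolist())
# handle
q=t[195:215,225:290].reshape(-1,3); q=q[np.abs(q[:,2]-.169)<.008]; print('handle top',len(q),q.mean(0),q.min(0),q.max(0))
q=s[225:290,302:325].reshape(-1,3); q=q[np.abs(q[:,2]-.169)<.010]; print('handle side',len(q),q.mean(0),q.min(0),q.max(0))
# tile plane
for n,w,box in(('top',t,(203,230,380,420)),('side',s,(158,180,314,338))):
    q=w[box[0]:box[1],box[2]:box[3]].reshape(-1,3); q=q[~np.isnan(q).any(1)]
    c=q.mean(0); nn=np.linalg.svd(q-c)[2][2]; nn*=np.sign(nn[2]); print(n,'tile n',nn.round(4),np.degrees(np.arccos(nn[2])),'std',((q-c)@nn).std())
print('spot px top',t[214:219,394:399].reshape(-1,3).mean(0),'side',s[168:173,323:328].reshape(-1,3).mean(0))
cv2.imwrite('pics/c1.png',np.hstack([cv2.resize(img[185:250,350:450],(400,260),interpolation=2), cv2.resize(cv2.imread('pics/side0.png')[140:205,265:365],(400,260),interpolation=2)]))
E
```

```text
top cab 6686 0.20151953619916185 ((0.7201464176177979, 0.21258537471294403), (0.2703210711479187, 0.24146679043769836), 3.6786739826202393) [[0.578000009059906, 0.3240000009536743], [0.5929999947547913, 0.08299999684095383], [0.8629999756813049, 0.10100000351667404], [0.847000002861023, 0.34200000762939453]]
side cab 5961 0.20331880332328267 ((0.7191599607467651, 0.21509329974651337), (0.2724687159061432, 0.24713237583637238), 3.575835704803467) [[0.574999988079071, 0.33000001311302185], [0.5910000205039978, 0.08299999684095383], [0.8629999756813049, 0.10000000149011612], [0.847000002861023, 0.34700000286102295]]
handle top 235 [0.55230466 0.20534723 0.16734432] [0.53847671 0.13732973 0.16122564] [0.57929349 0.28393755 0.17322437]
handle side 215 [0.55426544 0.21710114 0.16903025] [0.53894287 0.13893018 0.1593763 ] [0.58494968 0.32635662 0.17805349]
top tile n [-0.3395 -0.0322  0.94  ] 19.941078647954058 std 0.002524624307222215
side tile n [-0.3566 -0.0428  0.9333] 21.04626093268261 std 0.002744365364571044
spot px top [ 0.54267902 -0.22968325  0.05805782] side [ 0.53964232 -0.22639249  0.05858153]
```

View pics/c1.png

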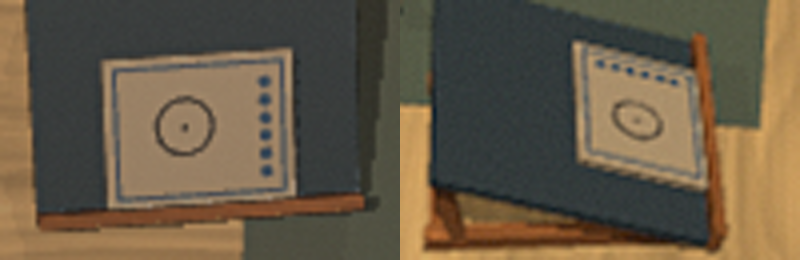

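Ring dot sits at top (396, 216) and side (324, 170), giving the spot ≈ (0.541, −0.228, 0.058), slope 20°. Now the handle bar and tile yaw.

```bash
python3 - <<'E'
from h import *
t=np.load('top0.npy'); s=np.load('side0.npy')
ex=np.array([.998,.064,0]); ey=np.array([-.064,.998,0]); f=np.array([.5845,.205,.164])
for n,q in(('top',t[190:220,220:300]),('side',s[215:300,295:330])):
    q=q.reshape(-1,3); q=q[(np.abs(q[:,2]-.168)<.012)]; a=(q-f)@ex; b=(q-f)@ey
    k=(np.abs(b)<.04)&(a<-.02); print(n,k.sum(),'a',np.percentile(a[k],[5,50,95]),'z',np.median(q[k,2]),'front edge a',np.percentile(a[(np.abs(b)<.04)&(a>-.02)],[5,50]))
    k=a<-.02; print('  b range',b[k].min(),b[k].max())
# ledge/board yaw: brown pixels
img=cv2.imread('pics/top0.png'); h=cv2.cvtColor(img,cv2.COLOR_BGR2HSV)
v,u=np.mgrid[0:400,0:640]
# tile mask in top: bright beige
m=(v>195)&(v<237)&(u>370)&(u<428)&(h[...,2]>120)&(h[...,1]<110)
q=t[m]; q=q[~np.isnan(q).any(1)]; sp=np.array([.541,-.228,.058]); q=q[np.abs(q[:,2]-sp[2]-(q[:,0]-sp[0])*.364)<.012]
r=cv2.minAreaRect((q[:,:2]/[np.cos(np.radians(20)),1]).astype(np.float32)); print(len(q),r)
p=t.copy(); b=(v>150)&(v<240)&(u>350)&(u<445)&(h[...,2]<75); q=p[b];q=q[q[:,2]>.03]; print('board',cv2.minAreaRect(q[:,:2].astype(np.float32)),np.nanmax(q[:,2]))
go([.548,.203,.25],ex)
E
```

```text
top 106 a [-0.0430668  -0.03864309 -0.03359251] z 0.1678558755250692 front edge a [-0.0034207  -0.00263843]
  b range -0.0652478916654333 0.062334699686060084
side 86 a [-0.04243693 -0.03728312 -0.0321712 ] z 0.17013810795726958 front edge a [0.0129714 0.0130109]
  b range -0.06352843875667635 0.06637497037611063
1427 ((0.5751668214797974, -0.24029558897018433), (0.11990677565336227, 0.14901913702487946), 4.744709491729736)
board ((0.5974943041801453, -0.23516429960727692), (0.2535833716392517, 0.2612881064414978), 4.939036846160889) 0.11775181596918749
tcp [ 0.1735 -0.5477  0.2305] shift mm [ 583.7 -602.6  -18.4]
turn -1.3280329719908965 or 1.8135596815988961 j6 1.4311535182491089
```

```bash
python3 -m handwheel '[[584,-604,-30,-1.328,0.35],[584,-604,-30,-1.328,0.35],[584,-604,-30,-1.328,0.35],[584,-604,-30,-1.328,0.35],[584,-604,-30,-1.328,0.35],[584,-604,-30,-1.328,0.35],[584,-604,-30,-1.328,0.35],[584,-604,-30,-1.328,0.35]]' 40; python3 -c "
from h import *
go([.5465,.2026,.235],[.998,.064,0]); print(tool()[1].round(3))"
```

```text
clock: 0.9
tcp_pos: [0.352, -0.1883, 0.2455]
orientation: [0.0, 0.727, 0.686, 0.0]
wrist_force: [1.3, -0.5, 0.7]
finger_gap: 0.0298
grip_force: 0.0
tcp [ 0.352  -0.1883  0.2455] shift mm [401.6 171.3  10.5]
turn -0.12254767460224825 or 3.0190449789875453 j6 0.9361691556025845
[[ 0.058  0.998  0.   ]
 [ 0.998 -0.058 -0.   ]
 [-0.     0.    -1.   ]]
```

```bash
python3 -m handwheel '[[350,150,5,-0.12,0.35],[350,150,5,-0.12,0.35],[350,150,5,-0.12,0.35],[350,150,5,-0.12,0.35],[350,150,5,-0.12,0.35],[350,150,5,-0.12,0.35],[350,150,5,-0.12,0.35],[350,150,5,-0.12,0.35]]'; python3 -m handwheel '[[0,0,0,0,0.35],[0,0,0,0,0.35]]'; python3 -c "
from h import *
go([.5465,.2026,.145],[.998,.064,0]); print(tool()[1].round(3))"
```

```text
clock: 1.7
tcp_pos: [0.5245, 0.1525, 0.2398]
orientation: [-0.0, 0.686, 0.727, -0.0]
wrist_force: [-0.1, -0.6, 0.3]
finger_gap: 0.03
grip_force: 0.0
clock: 1.9
tcp_pos: [0.5233, 0.1498, 0.2397]
orientation: [-0.0, 0.686, 0.727, -0.001]
wrist_force: [-0.6, 0.7, 0.3]
finger_gap: 0.0298
grip_force: 0.0
tcp [0.5233 0.1498 0.2397] shift mm [51.5 26.4 94.6]
turn -0.0063480242320999025 or 3.135244629357693 j6 1.6446532649643342
[[-0.058  0.998 -0.002]
 [ 0.998  0.058 -0.001]
 [-0.001 -0.002 -1.   ]]
```

```bash
python3 -m handwheel '[[51,24,30,-0.006,0.32],[51,24,30,-0.006,0.32],[51,24,50,-0.006,0.32],[51,24,70,-0.006,0.32],[51,24,93,-0.006,0.32],[51,24,93,-0.006,0.32]]'; python3 -m handwheel '[[0,0,0,0,0],[0,0,0,0,0],[0,0,0,0,0],[0,0,0,0,0],[0,0,0,0,0]]' 40
```

```text
clock: 2.5
tcp_pos: [0.5438, 0.2, 0.1461]
orientation: [-0.001, 0.685, 0.728, -0.001]
wrist_force: [-0.4, 0.5, 0.7]
finger_gap: 0.0274
grip_force: 0.0
clock: 3.0
tcp_pos: [0.5449, 0.2004, 0.148]
orientation: [0.001, 0.685, 0.728, -0.001]
wrist_force: [-1.6, -5.1, 2.2]
finger_gap: 0.0094
grip_force: 39.2
```

```bash
python3 -m handwheel '[[0,-20,0,0,0],[0,-50,0,0,0],[0,-80,0,0,0],[0,-110,0,0,0],[0,-140,0,0,0],[0,-165,0,0,0],[0,-176,0,0,0],[0,-176,0,0,0]]'; python3 -m handwheel '[[0,0,0,0,0.32],[0,0,0,0,0.32],[0,0,0,0,0.32],[0,0,-50,0,0.32],[0,0,-100,0,0.4],[0,0,-130,0,0.6],[-120,0,-130,0,0.6],[-120,0,-130,0,0.7]]'
python3 - <<'E'
from h import *
for n in('top','side'):
    d,w=cam(n); cv2.imwrite(f'pics/{n}1.png',d['color']); np.save(n+'1.npy',w)
a=cv2.imread('pics/top1.png')[90:290,180:450]; cv2.imwrite('pics/c2.png',cv2.resize(a,None,fx=2.9,fy=2.9))
E
```

```text
clock: 3.8
tcp_pos: [0.3671, 0.1889, 0.1479]
orientation: [0.001, 0.685, 0.729, -0.002]
wrist_force: [0.8, -9.2, 1.3]
finger_gap: 0.0094
grip_force: 40.9
clock: 4.6
tcp_pos: [0.3767, 0.0914, 0.279]
orientation: [0.001, 0.683, 0.731, 0.002]
wrist_force: [1.7, -0.7, 0.1]
finger_gap: 0.0599
grip_force: 0.0
```

View pics/c2.png

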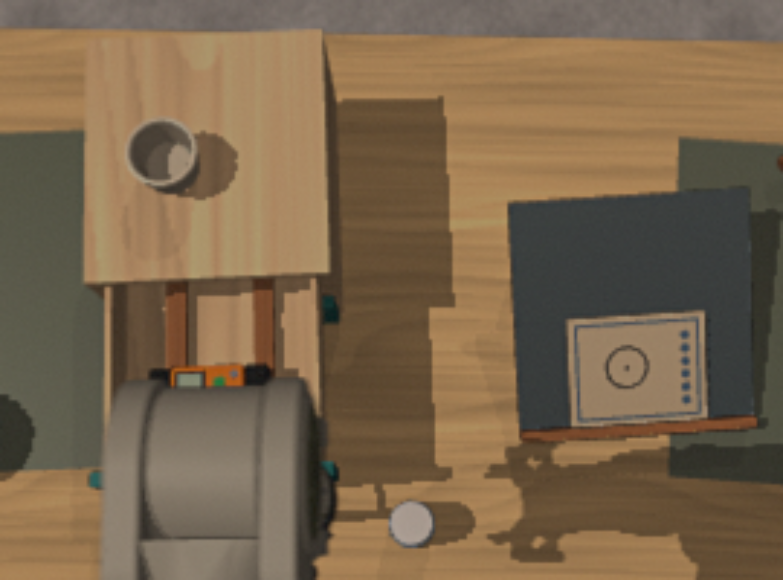

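The drawer is open, the meter partly visible at (205, 377) in the crop with the arm covering the rest; I'll measure it in the side view as well.

```bash
python3 - <<'E'
from h import *
for n in('top','side'):
    im=cv2.imread(f'pics/{n}1.png'); w=np.load(n+'1.npy'); h=cv2.cvtColor(im,cv2.COLOR_BGR2HSV)
    m=(h[...,0]<18)&(h[...,1]>190)&(h[...,2]>120)&(w[...,2]>.12)&(w[...,2]<.2)&(w[...,0]<.6)
    q=w[m]; v,u=np.where(m)
    if len(q): print(n,len(q),u.min(),u.max(),v.min(),v.max(),q.min(0),q.max(0))
    # top surface of meter incl. black ends: z~.131+.034=.165
    b=(np.abs(w[...,2]-.165)<.006)&(np.abs(w[...,0]-.50)<.06)&(np.abs(w[...,1]-.2)<.085)
    q=w[b]; 
    if len(q)>5: print('  topface',len(q),np.median(q[:,2]),cv2.minAreaRect(q[:,:2].astype(np.float32)))
a=cv2.imread('pics/side1.png')[190:340,240:440]; cv2.imwrite('pics/c3.png',cv2.resize(a,None,fx=3.5,fy=3.5))
E
```

```text
top 87 239 263 216 222 [0.49872032 0.17064602 0.15846684] [0.51773871 0.24065469 0.16982546]
  topface 239 0.16383365073403788 ((0.5089744925498962, 0.20483088493347168), (0.02136732079088688, 0.11843175441026688), 2.799456834793091)
side 224 300 359 239 270 [0.42977688 0.13463917 0.12037122] [0.59894345 0.25751952 0.17138505]
  topface 409 0.16472015402365203 ((0.5036258101463318, 0.2088738977909088), (0.03618929535150528, 0.12198527902364731), 2.9894235134124756)
```

View pics/c3.png

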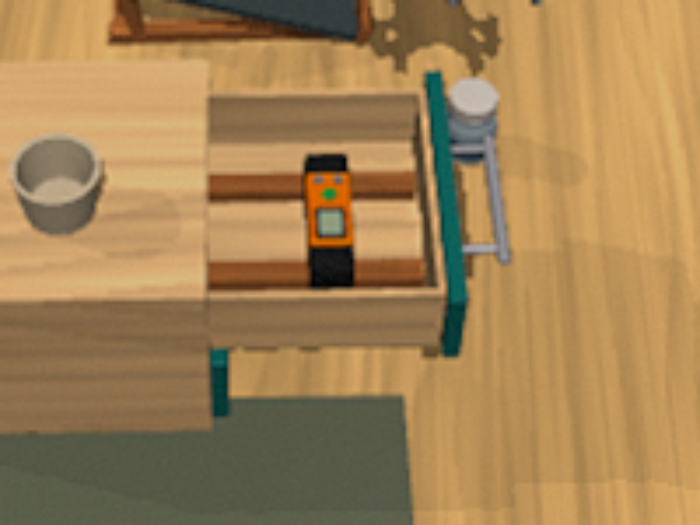

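The side crop shows the whole meter at (328, 220) lying across the battens; its centre is (0.503, 0.2065), face size 36×122 mm, as it should be.

```bash
python3 -c "
from h import *
go([.503,.2065,.137],[.9986,.05,0])"
```

```text
tcp [0.3767 0.0866 0.278 ] shift mm [113.1 132.4 141.1]
turn 0.004079674171717507 or -3.1375129794180756 j6 1.5352540455602688
```

```bash
python3 -m handwheel '[[113,132,20,0.004,0.65],[113,132,20,0.004,0.65],[113,132,20,0.004,0.65],[113,132,20,0.004,0.65],[113,132,40,0.004,0.65],[113,132,60,0.004,0.65],[113,132,60,0.004,0.65]]'; python3 - <<'E'
from h import *
go([.503,.2065,.137],[.9986,.05,0])
d,w=cam('side'); cv2.imwrite('pics/c4.png',cv2.resize(d['color'][170:320,240:440],None,fx=3.5,fy=3.5))
E
```

```text
clock: 5.4
tcp_pos: [0.4987, 0.2123, 0.2144]
orientation: [-0.002, 0.686, 0.728, -0.002]
wrist_force: [-0.6, 0.7, 0.4]
finger_gap: 0.0555
grip_force: 0.0
tcp [0.4987 0.2123 0.2144] shift mm [-6.   4.4 77.3]
turn 0.008892972759907636 or -3.1326996808298855 j6 1.7660297210868174
```

View pics/c4.png

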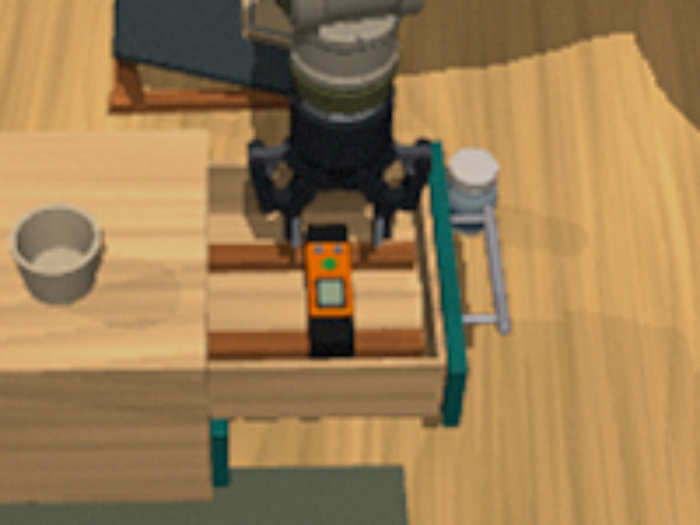

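Fingers straddle the meter ((295,240) and (378,240), meter between), with the drawer front clear. Settle, then descend.

```bash
python3 -m handwheel '[[0,0,0,0.008,0.65],[0,0,0,0.008,0.65]]';python3 -c "
from h import *
go([.503,.2065,.137],[.9986,.05,0])"
```

```text
clock: 5.65
tcp_pos: [0.5009, 0.2121, 0.2189]
orientation: [0.001, 0.689, 0.724, 0.001]
wrist_force: [0.1, -0.3, 0.3]
finger_gap: 0.0555
grip_force: 0.0
tcp [0.5009 0.2121 0.2189] shift mm [-5.8  1.7 81.9]
turn -0.0004476450795074527 or 3.1411450085102857 j6 1.77417305077786
```

```bash
python3 -m handwheel '[[-5,2,25,0,0.65],[-5,2,50,0,0.65],[-5,2,70,0,0.65],[-5,2,82,0,0.65],[-5,2,82,0,0.65]]'; python3 -m handwheel '[[0,0,0,0,0],[0,0,0,0,0],[0,0,0,0,0],[0,0,0,0,0],[0,0,0,0,0]]' 40
```

```text
clock: 6.15
tcp_pos: [0.5018, 0.2067, 0.1347]
orientation: [-0.0, 0.689, 0.724, -0.001]
wrist_force: [0.8, 0.0, 0.2]
finger_gap: 0.0556
grip_force: 0.0
clock: 6.65
tcp_pos: [0.5035, 0.2073, 0.137]
orientation: [0.001, 0.689, 0.725, 0.001]
wrist_force: [0.7, 0.0, 6.3]
finger_gap: 0.0358
grip_force: 41.3
```

```bash
python3 -m handwheel '[[0,0,-30,0,0],[0,0,-60,0,0],[0,0,-90,0,0],[0,0,-110,0,0],[0,0,-110,0,0]]'; python3 -m handwheel '[[0,0,0,-0.2,0],[0,0,0,-0.4,0],[0,0,0,-0.6,0],[0,0,0,-0.8,0],[0,0,0,-1,0],[0,0,0,-1.2,0],[0,0,0,-1.4,0],[0,0,0,-1.56,0]]'; python3 -m handwheel '[[0,0,0,-0.4,0],[0,0,0,-0.4,0],[0,0,0,-0.4,0],[0,0,0,-0.4,0]]';python3 - <<'E'
from h import *
go([.543,.204,.240],[-.064,.998,0])
E
```

```text
clock: 7.15
tcp_pos: [0.504, 0.2074, 0.2485]
orientation: [0.002, 0.689, 0.725, 0.002]
wrist_force: [0.9, 0.0, -1.4]
finger_gap: 0.0353
grip_force: 40.7
clock: 7.95
tcp_pos: [0.5016, 0.2068, 0.2435]
orientation: [-0.001, 0.157, 0.988, -0.001]
wrist_force: [0.3, -0.4, -0.8]
finger_gap: 0.035
grip_force: 40.5
clock: 8.35
tcp_pos: [0.5017, 0.2068, 0.2437]
orientation: [-0.001, -0.04, 0.999, -0.0]
wrist_force: [-0.1, -0.4, -2.2]
finger_gap: 0.0352
grip_force: 40.5
tcp [0.5017 0.2068 0.2437] shift mm [-41.   -6.1   3.6]
turn 0.015401822263970466 or -3.1261908313258226 j6 0.16367563220253106
```

```bash
python3 -m handwheel '[[-41,-6,0,0.015,0],[-41,-6,0,0.015,0],[-41,-6,20,0.015,0],[-41,-6,25,0.015,0],[-41,-6,25,0.015,0]]' 25;  python3 -m handwheel '[[0,0,3,0,0],[0,0,8,0,0],[0,0,12,0,0],[0,0,16,0,0],[0,0,20,0,0],[0,0,24,0,0],[0,0,28,0,0],[0,0,28,0,0]]' 25; python3 - <<'E'
from h import *
go([.543,.204,.193],[-.064,.998,0])
d,w=cam('side'); np.save('side5.npy',w); cv2.imwrite('pics/side5.png',d['color']); cv2.imwrite('pics/c5.png',cv2.resize(d['color'][170:320,240:440],None,fx=3.5,fy=3.5))
E
```

```text
clock: 8.85
tcp_pos: [0.5425, 0.204, 0.2189]
orientation: [-0.002, -0.031, 1.0, -0.0]
wrist_force: [-0.3, -0.9, -1.3]
finger_gap: 0.035
grip_force: 40.6
clock: 9.65
tcp_pos: [0.5424, 0.2044, 0.1933]
orientation: [-0.001, -0.032, 0.999, 0.0]
wrist_force: [-5.9, -0.7, 5.3]
finger_gap: 0.0353
grip_force: 43.1
tcp [0.5424 0.2044 0.1933] shift mm [-0.6 -0.4  0.3]
turn 0.000597489110623517 or -3.1409951644791696 j6 0.15709653073684493
```

View pics/c5.png

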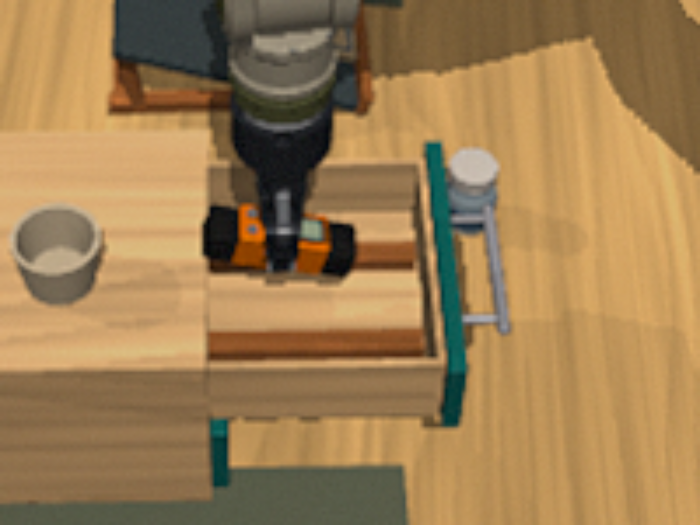

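The meter is pivoting in the grip: left (far) end up on the cabinet edge at (208, 235), right end down. Measuring the tilt.

```bash
cat >> h.py <<'E'
def tilt(names=('side',),save=None):
    """meter tilt from its top face: s along -tool x (far end +), t along tool y"""
    p,M,s=tool()
    for n in names:
        d,w=cam(n)
        if save: cv2.imwrite(f'pics/{save}_{n}.png',d['color'])
        q=w.reshape(-1,3); h=cv2.cvtColor(d['color'],cv2.COLOR_BGR2HSV).reshape(-1,3)
        l=(q-p)@np.c_[-M[:,0],M[:,1],-M[:,2]]
        k=(np.abs(l[:,1])<.017)&(np.abs(l[:,0])>.02)&(np.abs(l[:,0])<.068)&(l[:,2]>-.03)&(l[:,2]<.06)
        a=l[k]; hh=h[k]
        # robust plane z=c0+c1 s+c2 t
        A=np.c_[np.ones(len(a)),a[:,:2]]; g=np.ones(len(a),bool)
        # start from upper envelope
        for it in range(12):
            c=np.linalg.lstsq(A[g],a[g,2],rcond=None)[0]; r=a[:,2]-A@c; g=np.abs(r)<max(.004,.02*.75**it)
        print(n,len(a),g.sum(),'tilt deg',np.degrees(np.arctan(c[1])).round(2),'side',np.degrees(np.arctan(c[2])).round(2),'top at axis mm',(c[0]*1e3).round(1),'s range',a[g,0].min().round(4),a[g,0].max().round(4),'t',a[g,1].min().round(4),a[g,1].max().round(4),'rms',(r[g].std()*1e3).round(2))
E
python3 -c "
from h import *
tilt(('side','top'))"
```

```text
side 355 191 tilt deg 14.26 side 0.48 top at axis mm 26.9 s range -0.0584 0.0539 t -0.0163 0.017 rms 2.03
top 196 159 tilt deg 22.05 side 2.05 top at axis mm 33.9 s range -0.0608 -0.0202 t -0.017 0.014 rms 1.96
```

```bash
python3 -m handwheel '[[0,0,-30,0,0],[15,0,-70,0,0],[15,0,-110,0,0],[15,0,-110,0,0],[15,0,-110,0,0]]'; python3 -c "
from h import *
tilt(('side','top'),'t6')
a=[cv2.imread(f'pics/t6_{n}.png') for n in('side','top')]
cv2.imwrite('pics/c6.png',np.hstack([cv2.resize(a[0][130:270,250:390],(399,399),interpolation=2),cv2.resize(a[1][150:290,200:340],(399,399),interpolation=2)]))
"
```

```text
clock: 10.3
tcp_pos: [0.5295, 0.2035, 0.3035]
orientation: [0.001, -0.032, 0.999, 0.0]
wrist_force: [-0.9, -0.4, -2.2]
finger_gap: 0.0357
grip_force: 42.2
side 367 218 tilt deg 13.34 side -0.69 top at axis mm 27.1 s range -0.058 0.0546 t -0.0168 0.0169 rms 2.0
top 240 217 tilt deg 23.21 side 0.57 top at axis mm 33.4 s range -0.0626 -0.0201 t -0.0168 0.0145 rms 1.83
```

View pics/c6.png

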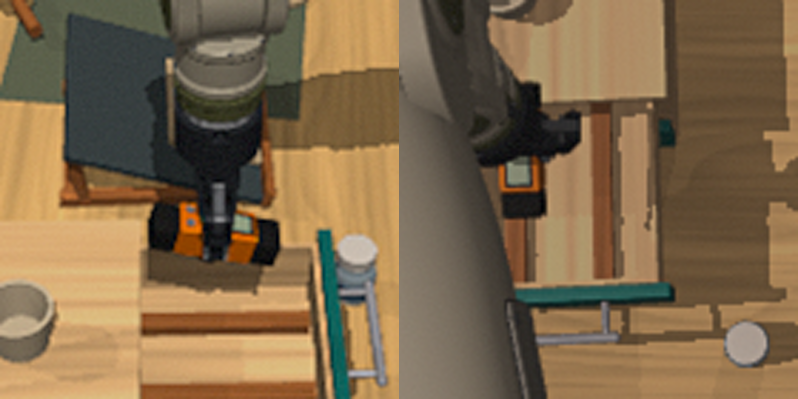

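The left (side) crop shows the meter tilted, far end up at (160, 225), near end at (275, 240); top face length suggests ~20°. A cleaner check by bins:

```bash
python3 - <<'E'
from h import *
p,M,s=tool()
Q=[]
for n in('side','top'):
    d,w=cam(n); l=(w.reshape(-1,3)-p)@np.c_[-M[:,0],M[:,1],-M[:,2]]
    print(n)
    for s0 in np.arange(-.065,.065,.01):
        k=(l[:,0]>=s0)&(l[:,0]<s0+.01)&(np.abs(l[:,1])<.03)&(l[:,2]>-.05)&(l[:,2]<.065)
        a=l[k]
        if len(a)>3:
            z=a[:,2]; o=[ (round(t*1e3),(np.median(z[np.abs(a[:,1]-t)<.004])*1e3).round(0) if (np.abs(a[:,1]-t)<.004).any() else None) for t in (-.02,-.012,-.004,.004,.012,.02)]
            print(round(s0*1e3)+5,len(a),[x[1] for x in o])
print(M[:,1])
E
```

```text
side
-60 15 [np.float64(9.0), np.float64(11.0), np.float64(11.0), np.float64(11.0), np.float64(10.0), np.float64(11.0)]
-50 59 [None, np.float64(14.0), np.float64(14.0), np.float64(14.0), np.float64(13.0), np.float64(2.0)]
-40 62 [np.float64(13.0), np.float64(19.0), np.float64(16.0), np.float64(16.0), np.float64(13.0), np.float64(4.0)]
-30 68 [np.float64(23.0), np.float64(23.0), np.float64(25.0), np.float64(24.0), np.float64(19.0), np.float64(9.0)]
-20 60 [None, np.float64(27.0), np.float64(26.0), np.float64(27.0), np.float64(24.0), np.float64(10.0)]
-10 16 [None, None, None, None, None, np.float64(6.0)]
0 11 [None, None, None, None, None, np.float64(1.0)]
10 45 [np.float64(46.0), None, np.float64(32.0), np.float64(35.0), np.float64(19.0), np.float64(17.0)]
20 68 [np.float64(35.0), np.float64(37.0), np.float64(37.0), np.float64(36.0), np.float64(35.0), np.float64(21.0)]
30 61 [None, np.float64(36.0), np.float64(35.0), np.float64(36.0), np.float64(31.0), np.float64(25.0)]
40 61 [np.float64(34.0), np.float64(34.0), np.float64(36.0), np.float64(35.0), np.float64(35.0), np.float64(23.0)]
[... 305 characters left out ...]
float64(11.0), None]
-50 63 [np.float64(10.0), np.float64(14.0), np.float64(12.0), np.float64(13.0), np.float64(14.0), None]
-40 71 [np.float64(13.0), np.float64(16.0), np.float64(17.0), np.float64(17.0), np.float64(17.0), None]
-30 74 [np.float64(16.0), np.float64(22.0), np.float64(21.0), np.float64(23.0), np.float64(22.0), None]
-20 66 [np.float64(21.0), np.float64(25.0), np.float64(25.0), np.float64(25.0), np.float64(24.0), None]
-10 32 [np.float64(23.0), np.float64(27.0), np.float64(26.0), np.float64(27.0), None, None]
40 12 [np.float64(30.0), None, None, None, None, None]
50 22 [np.float64(33.0), np.float64(36.0), None, None, None, None]
[-6.41135806e-02  9.97942495e-01 -4.75624643e-04]
```

```bash
cat >> h.py <<'E'
def tilt2(n='side',N=6,tw=.011):
    S=[];P=[]
    for i in range(N):
        p,M,_=tool(); d,w=cam(n); l=(w.reshape(-1,3)-p)@np.c_[-M[:,0],M[:,1],-M[:,2]]
        k=(np.abs(l[:,1]+.003)<tw)&(np.abs(l[:,0])<.053)&(np.abs(l[:,0])>.017)&(l[:,2]>0)&(l[:,2]<.055); P.append(l[k])
        a=l[k]; S.append(np.polyfit(a[:,0],a[:,2],1)[0])
    a=np.concatenate(P); z=a[:,2]; 
    for i in range(8):
        c=np.polyfit(a[:,0],a[:,2],1); r=a[:,2]-np.polyval(c,a[:,0]); a=a[np.abs(r)<max(.005,2.5*r.std())]
    print(n,'frames',np.degrees(np.arctan(S)).round(1),'all',np.degrees(np.arctan(c[0])).round(2),'axis mm',(c[1]*1e3).round(1))
    for s0 in (-.045,-.035,-.025,.025,.035,.045):
        b=a[np.abs(a[:,0]-s0)<.005]; print(s0,len(b),(b[:,2].mean()*1e3).round(1) if len(b) else '')
E
python3 -c "
from h import *
tilt2('side'); tilt2('top',3)"
```

```text
side frames [13.1 13.2 12.8 12.9 12.9 13.2] all 12.95 axis mm 28.5
-0.045 146 15.2
-0.035 134 21.5
-0.025 128 25.4
0.025 139 36.7
0.035 123 35.2
0.045 134 37.4
top frames [17.5 16.1 16. ] all 24.86 axis mm 35.8
-0.045 106 13.9
-0.035 125 20.4
-0.025 103 24.2
0.025 0 
0.035 0 
0.045 0
```

```bash
cat >> h.py <<'E'
from scipy.optimize import minimize
UP=8
def silh(n='side',dbg=None,vmax=60):
    p,M,_=tool(); d,w=cam(n); im=d['color']; h=cv2.cvtColor(im,cv2.COLOR_BGR2HSV)
    B=np.c_[-M[:,0],M[:,1],-M[:,2]]; Rm=np.array(d['rotation']); K=np.array([[d['fx'],0,d['cx']],[0,d['fy'],d['cy']],[0,0,1.]])
    def proj(l):
        c=(np.atleast_2d(l)@B.T+p-np.array(d['xyz']))@Rm
        return cv2.projectPoints(c,np.zeros(3),np.zeros(3),K,np.array([d['k1'],0,0,0.]))[0].reshape(-1,2)
    def box(th,ds,dz,dt,y0,y1):
        q=np.array([[a,b,c] for a in(y0,y1) for b in(-.018,.018) for c in(-.025,.009)])
        c,s=np.cos(th),np.sin(th); l=np.c_[c*q[:,0]-s*q[:,2]+ds,q[:,1]+dt,s*q[:,0]+c*q[:,2]+.019+dz]; return proj(l)
    m=((h[...,0]<18)&(h[...,1]>180)&(h[...,2]>90))|(h[...,2]<vmax)
    l=(w-p)@B; m&=(np.abs(l[...,0])<.085)&(np.abs(l[...,1])<.045)&(l[...,2]>-.045)&(l[...,2]<.075)
    u0,v0=proj([0,0,.02])[0].round().astype(int)-32
    crop=cv2.resize(m[v0:v0+64,u0:u0+64].astype(np.float32),None,fx=UP,fy=UP,interpolation=cv2.INTER_LINEAR)
    # ignore the gripper band
    ig=np.zeros_like(crop); f=lambda x:((x-[u0,v0]+.5)*UP).astype(np.int32)
    cv2.fillConvexPoly(ig,cv2.convexHull(f(proj([[a,b,c] for a in(-.017,.017) for b in(-.05,.05) for c in(-.02,.12)]))),1)
    def cost(x):
        g=np.zeros_like(crop); cv2.fillConvexPoly(g,cv2.convexHull(f(box(*x,-.06,.06))),1)
        return (np.abs(g-crop)*(1-ig)).sum()/UP**2
    best=min((minimize(cost,[np.radians(t),0,0,0],method='Nelder-Mead',options=dict(initial_simplex=np.array([[np.radians(t),0,0,0],[np.radians(t)+.1,0,0,0],[np.radians(t),.006,0,0],[np.radians(t),0,.006,0],[np.radians(t),0,0,.005]]))) for t in(8,14,20,25)),key=lambda r:r.fun)
    print(n,'theta',np.degrees(best.x[0]).round(2),'ds,dz,dt mm',(best.x[1:]*1e3).round(1),'cost px',best.fun.round(1))
    for t in(10,13,16,19,22,25): 
        r=minimize(lambda y:cost([np.radians(t),*y]),best.x[1:],method='Nelder-Mead',options=dict(initial_simplex=best.x[1:]+np.vstack([np.zeros(3),.005*np.eye(3)]))); print(t,r.fun.round(1),end=' | ')
    print()
    if dbg:
        o=cv2.cvtColor(cv2.resize(im[v0:v0+64,u0:u0+64],None,fx=UP,fy=UP,interpolation=cv2.INTER_LINEAR),cv2.COLOR_BGR2RGB)[...,::-1].copy()
        cv2.polylines(o,[cv2.convexHull(f(box(*best.x,-.06,.06)))],True,(0,255,0),1); e=cv2.cvtColor((crop*200).astype(np.uint8),cv2.COLOR_GRAY2BGR); e[ig>0]//=2
        cv2.imwrite(dbg,cv2.resize(np.hstack([o,e]),(800,400)))
    return best.x
E
python3 -c "
from h import *
silh('side','pics/c7.png')"
```

```text
Traceback (most recent call last):
  File "h.py", line 60, in silh
    u0,v0=proj([0,0,.02])[0].round().astype(int)-32
          ~~~~^^^^^^^^^^^
  File "h.py", line 53, in proj
    c=(np.atleast_2d(l)@B.T+p-np.array(d['xyz']))@Rm
      ~~~~~~~~~~~~~~~~~~~~~~~~~~~~~~~~~~~~~~~~~~~^~~
ValueError: matmul: Input operand 1 has a mismatch in its core dimension 0, with gufunc signature (n?,k),(k,m?)->(n?,m?) (size 4 is different from 3)
```

```bash
sed -i "s/Rm=np.array(d\['rotation'\]); K=/Rm=R.from_quat(np.roll(d['rotation'],-1)).as_matrix(); K=/" h.py
python3 -c "
from h import *
silh('side','pics/c7.png')"
```

```text
side theta 13.9 ds,dz,dt mm [-0.3 -0.7 -2.6] cost px 163.7
10 163.1 | 13 100.5 | 16 164.8 | 19 171.3 | 22 180.3 | 25 194.1 |
```

View pics/c7.png

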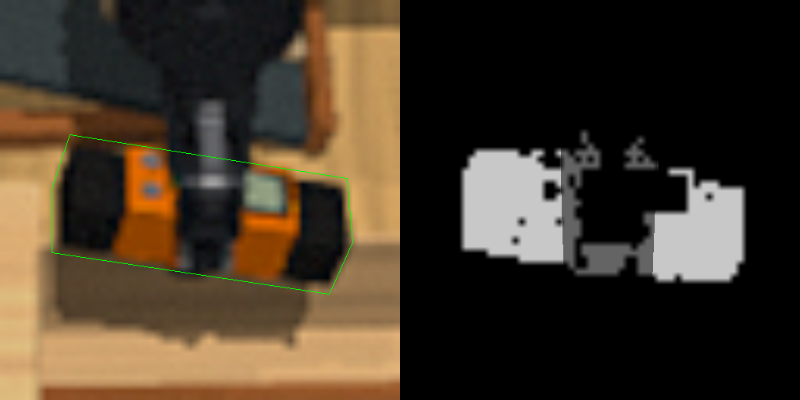

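The overlay shows the mask is sound (meter from (60,150) to (345,280)) but the outline fit isn't converged; use a global optimizer.

```bash
cat >> h.py <<'E'
E
python3 - <<'E'
import re
s=open('h.py').read()
a=s.index("    best=min("); b=s.index("    print(n,'theta'"); c=s.index("    for t in(10,13"); e=s.index("    if dbg:")
s=s[:a]+"    L=[(-.006,.006)]*3; DE=lambda F,b:differential_evolution(F,b,seed=0,maxiter=60,popsize=12,tol=1e-4,polish=False)\n    best=DE(cost,[(.05,.55)]+L)\n"+s[b:c]+"    for t in(11,14,17,20,23): print(t,DE(lambda y:cost([np.radians(t),*y]),L).fun.round(1),end=' | ')\n    print()\n"+s[e:]
s=s.replace("import minimize","import differential_evolution")
open('h.py','w').write(s)
E
python3 -c "
from h import *
silh('side','pics/c8.png')"
```

```text
side theta 14.47 ds,dz,dt mm [-1.7 -4.5 -5.7] cost px 154.7
11 157.8 | 14 155.9 | 17 154.6 | 20 160.6 | 23 175.2 |
```

Both the depth ends (~14°) and the outline slope (~14°) agree: about 6° more is needed. Repeat the press 5 mm deeper.

```bash
python3 -m handwheel '[[-15,0,40,0,0],[-15,0,70,0,0],[-15,0,90,0,0],[-15,0,98,0,0],[-15,0,104,0,0],[-15,0,110,0,0],[-15,0,115,0,0],[-15,0,115,0,0]]'; python3 -m handwheel '[[0,0,0,0,0],[0,0,-30,0,0],[15,0,-70,0,0],[15,0,-110,0,0],[15,0,-110,0,0],[15,0,-110,0,0]]'; python3 -c "
from h import *
tilt2('side',3);silh('side','pics/c8.png')"
```

```text
clock: 11.9
tcp_pos: [0.5439, 0.2044, 0.189]
orientation: [0.001, -0.032, 0.999, 0.0]
wrist_force: [-2.6, 0.4, 1.3]
finger_gap: 0.0353
grip_force: 43.6
clock: 12.5
tcp_pos: [0.5299, 0.2035, 0.2988]
orientation: [0.002, -0.032, 0.999, 0.0]
wrist_force: [-0.0, -0.5, -3.1]
finger_gap: 0.0354
grip_force: 43.2
side frames [17.4 17.5 17.5] all 17.37 axis mm 28.8
-0.045 67 11.1
-0.035 73 18.7
-0.025 71 24.3
0.025 74 38.7
0.035 77 38.6
0.045 71 41.7
side theta 20.84 ds,dz,dt mm [-2.7 -5.4 -5.6] cost px 154.8
11 174.4 | 14 163.2 | 17 158.3 | 20 156.1 | 23 155.4 |
```

Tilt is now ~19–20° by both estimates. Travel to a hover above the tile along its normal.

```bash
python3 -c "
from h import *
up=np.array([.9965,.084,0]); n=np.array([-.342*.9965,-.342*.084,.94])
T=np.array([.5307,-.2289,.0672]); go(T+.06*n,[-.084,.9965,0])"
```

```text
tcp [0.5283 0.2031 0.2957] shift mm [  45.3 -431.6  172.5]
turn -0.019965282813538376 or 3.1216273707762543 j6 0.16115638391883283
```

```bash
python3 -m handwheel '[[0,-40,0,-0.02,0],[10,-85,0,-0.02,0],[20,-130,0,-0.02,0],[20,-175,0,-0.02,0],[30,-220,0,-0.02,0],[40,-265,10,-0.02,0],[45,-310,20,-0.02,0],[45,-350,30,-0.02,0]]' 40;  python3 -m handwheel '[[0,-40,20,0,0],[0,-70,40,0,0],[0,-81,70,0,0],[0,-81,100,0,0],[0,-81,125,0,0],[0,-81,130,0,0],[0,-81,130,0,0],[0,-81,130,0,0]]'; python3 -c "
from h import *
n=np.array([-.342*.9965,-.342*.084,.94])
T=np.array([.5307,-.2289,.0672]); go(T+.015*n,[-.084,.9965,0]);tilt2('side',2);silh('side')"
```

```text
clock: 13.5
tcp_pos: [0.5051, -0.1508, 0.2662]
orientation: [-0.001, -0.042, 0.999, 0.0]
wrist_force: [0.9, 0.0, -1.1]
finger_gap: 0.0351
grip_force: 43.1
clock: 14.3
tcp_pos: [0.5138, -0.2298, 0.1385]
orientation: [0.001, -0.042, 0.999, -0.0]
wrist_force: [-0.5, -0.5, -1.6]
finger_gap: 0.0353
grip_force: 43.0
tcp [ 0.5138 -0.2298  0.1385] shift mm [-11.7  -0.5  57.2]
turn 0.00038355191860039994 or -3.1412091016711927 j6 -0.6476126047400963
side frames [18.3 18.3] all 18.27 axis mm 28.8
-0.045 20 11.6
-0.035 23 17.1
-0.025 23 22.5
0.025 25 39.4
0.035 25 38.4
0.045 23 42.8
side theta 23.39 ds,dz,dt mm [-2.4 -4.9 -5.8] cost px 82.2
11 104.5 | 14 94.3 | 17 89.8 | 20 85.7 | 23 83.0 |
```

```bash
python3 -m handwheel '[[-4,0,15,0,0],[-8,0,30,0,0],[-11,0,42,0,0],[-12,0,50,0,0],[-12,0,55,0,0],[-12,0,55,0,0],[-12,0,55,0,0],[-12,0,55,0,0]]'; python3 -c "
from h import *
n=np.array([-.342*.9965,-.342*.084,.94])
T=np.array([.5307,-.2289,.0672]); go(T+.005*n,[-.084,.9965,0])
d,w=cam('side'); cv2.imwrite('pics/c9.png',cv2.resize(d['color'][120:220,250:380],None,fx=5,fy=5,interpolation=2))
for i in range(5): imaging.read_camera('top'); print(np.array(sensors.get_state()['wrist_force']).round(2),sensors.get_state()['tcp_pos'])"
```

```text
clock: 15.25
tcp_pos: [0.5255, -0.2289, 0.0832]
orientation: [0.0, -0.042, 0.999, -0.0]
wrist_force: [-0.5, 0.7, -0.9]
finger_gap: 0.0356
grip_force: 43.0
tcp [ 0.5255 -0.2289  0.0832] shift mm [-3.5 -0.5 11.3]
turn -2.70539783508994e-06 or 3.1415899481919585 j6 -0.6348351910109648
[-0.3   0.07 -2.35] [ 0.5254545  -0.2288173   0.08314051]
[ 0.57  0.22 -1.22] [ 0.52538069 -0.22880603  0.08307715]
[ 0.12  0.22 -2.04] [ 0.52535528 -0.2287542   0.08298177]
[-0.54  0.25 -1.83] [ 0.52529177 -0.22870224  0.08288383]
[ 1.12 -0.43 -1.09] [ 0.52524021 -0.22866181  0.08279514]
```

View pics/c9.png

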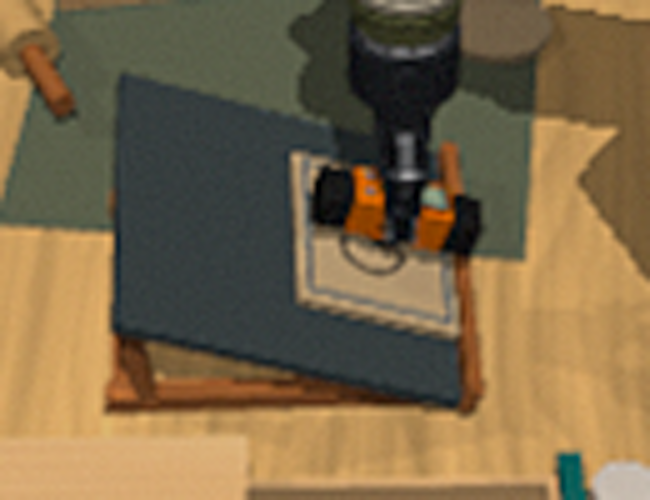

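The last picture shows the meter's lower edge (315,225)→(470,255) parallel to the tile edge (295,303)→(460,335), hovering over the ring (375,250). Now approach gently along the normal.

```bash
python3 -m handwheel '[[-1,0,3,0,0],[-2,0,5,0,0],[-3,0,7,0,0],[-3,0,8,0,0],[-3,0,8,0,0],[-3,0,8,0,0]]'; python3 -c "
from h import *
F=[]
for i in range(6): imaging.read_camera('side'); F.append(sensors.get_state()['wrist_force'])
print(np.mean(F,0)); go([.5307,-.2289,.0672])"
```

```text
clock: 16.15
tcp_pos: [0.5281, -0.2283, 0.0745]
orientation: [-0.0, -0.042, 0.999, -0.0]
wrist_force: [-0.5, -0.2, -2.5]
finger_gap: 0.0354
grip_force: 43.0
[ 0.04153325 -0.11434842 -1.8207641 ]
tcp [ 0.5282 -0.2284  0.0747] shift mm [-2.4 -0.7  7.5]
```

```bash
cat > f.py <<'E'
from h import *
F=[];P=[]
for i in range(6): imaging.read_camera('side'); s=sensors.get_state(); F.append(s['wrist_force']);P.append(s['tcp_pos'])
F=np.mean(F,0)-[0.04,-.11,-1.82]; n=np.array([-.342*.9965,-.342*.084,.94]); print('dF',F.round(2),'normal',(F@n).round(2)); go([.5307,-.2289,.0672])
E
python3 -m handwheel '[[-0.5,0,1,0,0],[-1,0,2,0,0],[-1,0,3,0,0],[-1,0,3,0,0],[-1,0,3,0,0]]'; python3 f.py; python3 -m handwheel '[[-0.5,0,1,0,0],[-0.5,0,2,0,0],[-0.5,0,2,0,0],[-0.5,0,2,0,0],[-0.5,0,2,0,0]]'; python3 f.py
```

```text
clock: 16.95
tcp_pos: [0.5291, -0.2282, 0.0715]
orientation: [-0.0, -0.042, 0.999, -0.0]
wrist_force: [0.5, 0.0, -1.1]
finger_gap: 0.0353
grip_force: 43.0
dF [-0.29 -0.23  0.21] normal 0.3
tcp [ 0.5292 -0.2283  0.0716] shift mm [-1.5 -0.7  4.4]
clock: 17.75
tcp_pos: [0.5297, -0.2282, 0.0696]
orientation: [0.0, -0.042, 0.999, -0.0]
wrist_force: [0.5, -0.3, -1.8]
finger_gap: 0.0353
grip_force: 43.1
dF [ 0.06 -0.22  0.23] normal 0.21
tcp [ 0.5296 -0.2282  0.0696] shift mm [-1.  -0.8  2.4]
```

```bash
python3 -m handwheel '[[-0.5,0,1,0,0],[-0.7,0,2,0,0],[-0.7,0,2,0,0],[-0.7,0,2,0,0],[-0.7,0,2,0,0]]'; python3 f.py;  python3 -m handwheel '[[-0.5,0,1,0,0],[-0.7,0,2,0,0],[-0.7,0,2,0,0],[-0.7,0,2,0,0],[-0.7,0,2,0,0]]'; python3 f.py
```

```text
clock: 18.55
tcp_pos: [0.5303, -0.2282, 0.0676]
orientation: [-0.0, -0.042, 0.999, -0.0]
wrist_force: [-1.0, -0.5, 0.3]
finger_gap: 0.0352
grip_force: 43.2
dF [-0.73  0.35  2.22] normal 2.32
tcp [ 0.5304 -0.2282  0.0676] shift mm [-0.3 -0.7  0.4]
clock: 19.35
tcp_pos: [0.531, -0.2281, 0.0656]
orientation: [-0.0, -0.042, 0.999, -0.0]
wrist_force: [-2.9, -0.3, 1.0]
finger_gap: 0.0357
grip_force: 43.3
dF [-2.11  0.02  3.15] normal 3.67
tcp [ 0.531  -0.2281  0.0655] shift mm [ 0.3 -0.8 -1.7]
```

Contact: ~3.7 N normal, pad ≈ 4.5 mm in. Check centring and squareness in the tile frame with the same camera in which the ring was measured.

```bash
python3 - <<'E'
from h import *
up=np.array([.94*.9965,.94*.084,.342]); n=np.array([-.342*.9965,-.342*.084,.94]); lv=np.cross(n,up)
for nm,sp in(('side',[.5396,-.2264,.0586]),('top',[.5427,-.2297,.0581])):
    A=[]
    for i in range(3):
        d,w=cam(nm); l=(w.reshape(-1,3)-sp)@np.c_[up,lv,n]; A.append(l[(np.abs(l[:,0])<.075)&(np.abs(l[:,1])<.03)])
    a=np.concatenate(A); g=a[(a[:,2]>.031)&(a[:,2]<.047)&(np.abs(a[:,0])>.018)&(np.abs(a[:,1])<.022)]
    print(nm,len(g),'x',np.percentile(g[:,0],[1,99]).round(4),'y',np.percentile(g[:,1],[2,98]).round(4),'z',np.median(g[:,2]).round(4))
    for x in(-.05,-.04,-.03,.03,.04,.05):
        b=g[np.abs(g[:,0]-x)<.005]; print(x,len(b),b[:,2].mean().round(4) if len(b) else '',end=' | ')
    print()
E
```

```text
side 429 x [-0.0555  0.058 ] y [-0.017   0.0206] z 0.0362
-0.05 56 0.0357 | -0.04 51 0.0352 | -0.03 50 0.0389 | 0.03 65 0.038 | 0.04 50 0.0348 | 0.05 50 0.0346 | 
top 43 x [0.0351 0.0537] y [0.0077 0.0173] z 0.0328
-0.05 0  | -0.04 0  | -0.03 0  | 0.03 1 0.0311 | 0.04 17 0.0331 | 0.05 25 0.0334 |
```

Centre offset is about 1–2 mm, the top face lies parallel within about 1°, and the force is mid-range. Handing in.

```bash
python3 f.py; python3 -c "
from workcell import workorder; print(workorder.hand_in())"
```

```text
dF [-1.89  0.16  3.64] normal 4.06
tcp [ 0.531  -0.2281  0.0656] shift mm [ 0.4 -0.8 -1.6]
the job is handed in; nothing more can be done
None
```

The job is handed in (the hand-in printed no verdict): the gripper still holds the meter with its pad about 2 mm from the ring's centre, square to the tile within about 1°, pressing at roughly 4 N (pad about 5 mm in, worked out from that force).

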